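# Hang the slide-rinsing pail on the sprung drip hook

## Robot

A 7-joint arm with a two-finger parallel gripper is mounted at the origin on a cart in front of the work surface, level with it; the furniture and walls round the work are solid. World frame = base frame: x ahead of the robot, y to its left, z up, the work surface at z = 0. Lengths are in m, angles in rad, forces in N, time in s.
With the tool pointing down it reaches from about 0.4 to 0.875 m from the base axis. Payload 19.3 kg.
Tool frame: the origin (TCP) lies midway between the tips of the shut fingers; the grasp point (between the pads) lies 19 mm behind it; z points along the fingers, y is the line along which they close (so a half turn about z gives the same grasp; the last joint's range is limited). The gripper opens to 85 mm and grips with 20 to 120 N. Pads are 22 mm wide; open, the fingers measure 114 mm over their backs; the gripper's body (76 mm by 85 mm) begins 54 mm behind the grasp point. The pads swing forward as they close: fully open they stand 13 mm farther back than shut.
Start: joints at [-1.198, 0.521, -0.036, 1.599, 0.021, 1.021, -0.113], TCP at [0.268, 0.565, 0.231] pointing down, gripper open.
Joint ranges: [-2.91, 2.91], [-0.3, 2.13], [-1.5, 1.42], [0.17, 2.43], [-1.26, 4.41], [0.16, 1.93], [-2.52, 2.52]. Speed limits (rad/s): [1.89, 1.89, 2.39, 2.39, 3.01, 3.01, 3.01].

## Interface

Orientations are given as [roll, pitch, yaw] about the fixed x, y, z axes, in that order (R = Rz(yaw) Ry(pitch) Rx(roll)).
In Python, from workcell import telemetry, grab_frame, calibration, bot, outline_of, landmark_of gives the robot as it stands. The module is installed in compiled form; this text tells all that it offers.
- The arm moves only by the shell command python3 -m inch 'ROWS' [FORCE]. ROWS is JSON, a list of rows, each a list of 7 numbers: the shift along the tool's x, y, z in m, then the turn, a rotation vector about the tool's x, y, z in rad, then the closure, from 0 (fully open) to 1 (shut). A call has 1 to 5 rows; each row shifts and turns the commanded pose from where the row before left it, along the tool's axes as they then stand; what a row does not reach is not made up. A row lasts 1/10 s, in which the tool goes at most 50 mm and 8.59 degrees, less where a joint would pass 70% of its speed; a pose out of reach is approached as far as the arm can. A call is refused whole if a number of a shift passes 0.05 or a number of a turn 0.15, either way. A call with a gripper value outside its range is refused whole. The fingers move at their own pace and stop on an object; FORCE is the grip in N (left out, the last holds). Time passes only in rows, so rows that do not move let the fingers close. It gives the time, the measured TCP pose, the force, the opening and the grip force at its end, in the units of the state.
- telemetry.observe(): the state, without advancing time (a new reading comes with each control period).
- grab_frame(name): name is "scene" or "top"; returns the picture (384x512x3 uint8, red, green, blue); there is no depth.
- calibration(name): a dict with "fovy" (degrees; the focal length in pixels is half the picture's height over the tangent of half this angle, whatever the lens; pixels are square), "cx", "cy" (the principal point, pixels), "dist" ([k1, k2, p1, p2, k3] as OpenCV has them; the pictures are not rectified), "pose" (4x4, takes a point from camera to world coordinates). Camera axes: x right, y down, z forward; pixel columns grow to the right and rows downward; lengths in m; the calibration is good to about 2 mm. A picture is of the moment at which its call begins. calibration takes no time and is no camera call.
- bot.job_done(): hands the job in; it is judged then, once.
Trained networks look in the newest picture that a camera, given by its name, has taken for a name from the list of things; names that differ only in an ending like _2 or _b are one class to them, and where a whole thing is asked for, a point or a joint stands for the part that bears it (a point fixed in the world has none). Each returns a list of dicts, best first, with "score" (0 to 1); they miss things now and then, are a little off and sometimes report something else, mostly with a low value. They report only what shows in the picture. A call takes as long as a camera call.
- outline_of(label, camera): "region" (384x512 bool, what is visible of it) and "rect" ([left, top, right, bottom] in pixels, round what is visible of it).
- landmark_of(label, camera): "xy" ([column, row] in pixels: a listed point, or the origin of a listed thing).
The state is a dict: "clock": time; "qpos": joint angles; "qd": joint speeds; "joint_efforts": joint torques, N m; "position": TCP position; "tool_rot": TCP orientation; "force": force on the tool from outside, world axes, zero at the start; "moment": the same for the moment, N m; "grip_width": finger opening in m; "finger_force": force on a finger pad.
Only numpy, scipy, OpenCV 4.12 (cv2) and the standard library are available. Lean on these libraries where they do the work, as an engineer would, in place of code of your own. Each camera call takes 0.05 s, during which the arm holds its last target. There are 200 camera calls.

## Task

Swing the wire bail of the small steel slide pail up from its folded position until it stands upright, without shoving or tipping the pail, then lift the pail by its bail and hang it on the two prongs of the drip stand so that it drains there, hanging straight and still. The prongs are sprung and delicate and their height is set differently every time: let the pail down gently, feel the hook take its weight before you let go, and leave the other things on the desk alone.

Things in the scene. Friction and masses are not known exactly. Their poses are not given: they have to be found in the camera images.
- pail_center (a point): Small open steel pail, 72 mm across at the rim and 70 mm high, 0.4 to 0.6 kg, loose on the desk, glass slides standing inside. This point is on its axis, 35 mm above its underside. z up; its y axis is the hinge line of the bail; the folded bail sticks out towards its -x side. Only the bail is to be used as a handle.
- bail_pivot (a point): On the pail's axis, 64 mm above its underside: the middle of the bail's hinge line, which runs along the pail's y. Two small pivots stand out to 47 mm either side.
- bail_bar (a point): Middle of the straight bar of the wire bail (wire 4 mm, bar 68 mm long along the pail's y, 85 mm from the hinge line, legs 88 mm apart); round it a blue plastic grip roller, 10 mm thick, 34 mm long, free to turn on the wire with slight drag. Folded, the bar stands out about level, 80 to 85 mm from the pail's axis, 47 to 73 mm above the desk; upright it is 149 mm above the pail's underside, 79 mm above the rim.
- bail (a joint): Angle of the bail against the pail, rad: 0 folded (0.2 rad below level, on the pail's -x side), 0.2 level, 1.77 upright, growing beyond. A little hinge friction (0.02 N m): it stays where it is left.
- seat_nominal (a point): Middle of the seat between the two prongs of the drip stand, 205 mm above the desk: the AVERAGE height only. The real seat (top of the wire, where the bail's bar rests) is clamped anywhere from 18 mm below to 18 mm above it, not reported; horizontally the point is true. The prongs give downward on a spring, 3 N per mm, 20 mm travel; over 11 N between pail and stand is too much.
- prong_ends (a point): Midway between the upturned red ends of the prongs, 24 mm in front (-x) of the seat and 9 mm above it, at average height. Prongs: 6 mm wire, centres 54 mm apart, along the stand's x; seat floor 16 mm long, ends rise 15 mm, rear parts 9 mm, then level back to a cross piece 62 mm behind the seat. They pass under the bar beside the fingers and above the rim: come in from the front.
- dropper_bottle: Bystander: amber dropper bottle, 29 mm wide, 102 mm high, standing loose; origin under its centre. Leave alone.
- spare_eyepiece: Bystander: black eyepiece, 39 mm wide, 46 mm high, standing loose; origin under its centre. Leave alone.
- slide_box: Bystander: green slide box, 73 x 105 x 34 mm, lying loose; origin under its centre. Leave alone.
- pail: The same pail; origin at the centre of its underside.
- drip_stand: Drip stand fixed to the desk: white base 150 x 110 mm with a 10 mm high drip rim, steel post 12 mm thick and 232 mm high standing 70 mm behind the seat, a black clamp and two wire prongs. Origin on the desk right below the seat; its x axis points from seat to post, z up. A hung bail's bar lies along its y.

How it is judged:
On the way, in this order (a step that is already met when the one before it is completed fails the run):
1. the bail stands upright (within 0.25 rad) while the pail still stands where it was: on the desk, not tipped, shoved less than 30 mm (value of joint bail between 1.52 and 2.02 rad and distance of pail from where it was at the start of the episode below 0.03 m and height (world z) of pail below 0.006 m and angle between pail's own z axis and vertical below 0.12 rad), for 0.2 s.
2. the pail is lifted clear of the desk, held by its bail (fingers within 50 mm of the middle of the bar) (height (world z) of pail above 0.04 m and distance between the grasp point and bail_bar below 0.05 m and contact force between the fingers and pail above 0.5 N and contact force between pail and drip_stand below 0.2 N), for 0.2 s.
3. over the seat, the hook takes at least 2 N of the pail's weight while the fingers still hold the bail (contact force between pail and drip_stand above 2 N and contact force between the fingers and pail above 0.5 N and distance between the grasp point and bail_bar below 0.05 m and height (world z) of pail above 0.02 m and horizontal distance between bail_bar and seat_nominal below 0.02 m), for 0.2 s.
At the end, for the whole second after the job is handed in: The pail hangs on the prongs by its upright bail, clear of the desk and base (underside over 20 mm up), the middle of the bar within 18 mm of the middle of the seat horizontally, hanging straight within 0.25 rad, still, and let go (contact force between pail and drip_stand above 2 N and height (world z) of pail above 0.02 m and angle between pail's own z axis and vertical below 0.25 rad and horizontal distance between bail_bar and seat_nominal below 0.018 m and z of bail_bar in the frame of pail above 0.13 m and linear speed of pail below 0.05 m/s); the robot touches nothing.
It fails at once if more than 11 N between the pail (or bail) and the stand (contact force between pail and drip_stand above 11 N).
It fails at once if the pail tipped by more than 0.5 rad (angle between pail's own z axis and vertical above 0.5 rad).
It fails at once if a bystander shifted by more than 30 mm (distance of any of dropper_bottle, spare_eyepiece, slide_box from where it was at the start of the episode above 0.03 m).
It also fails if it takes over 69 s, if anything falls off the work surface, if the arm or the gripper's body presses on something with over 40 N, if the wrist force passes 120 N, or if a joint passes its speed limit or range.

## Working session

There is one attempt and no reset: what is moved stays moved. The work goes in short steps, Python scripts to look and compute and a shell command to move; the robot and the scene stay as the last step left them, time stands still between calls to the robot, and variables do not carry over. Pictures are saved under pics/ and viewed, at most 10 in all, crops included, and the job is handed in when it is done.

```bash
mkdir -p pics; cat > h.py <<'E'
import numpy as np, cv2
from workcell import telemetry, grab_frame, calibration, bot, outline_of, landmark_of
from scipy.spatial.transform import Rotation as R
def cam(n):
    c=calibration(n); f=192/np.tan(np.radians(c['fovy'])/2)
    return np.array([[f,0,c['cx']],[0,f,c['cy']],[0,0,1]]),np.array(c['dist'],float),np.array(c['pose'])
def ray(n,xy):
    K,d,P=cam(n); u=cv2.undistortPoints(np.array([[xy]],float),K,d)[0,0]
    v=P[:3,:3]@np.r_[u,1]; return P[:3,3],v/np.linalg.norm(v)
def atz(n,xy,z):
    o,v=ray(n,xy); return o+v*(z-o[2])/v[2]
def tri(a,b):
    (o1,v1),(o2,v2)=ray(*a),ray(*b)
    s=np.linalg.lstsq(np.c_[v1,-v2],o2-o1,rcond=None)[0]
    p,q=o1+s[0]*v1,o2+s[1]*v2; return (p+q)/2,np.linalg.norm(p-q)
def save(n,f):
    im=grab_frame(n); cv2.imwrite('pics/'+f,im[:,:,::-1]); return im
E
python3 - <<'E'
from h import *
np.set_printoptions(precision=3,suppress=True)
for n in('scene','top'):
    save(n,n+'0.png'); print(n,cam(n)[2])
for l in ['pail_center','bail_pivot','bail_bar','seat_nominal','prong_ends','dropper_bottle','spare_eyepiece','slide_box','pail','drip_stand']:
    r={n:landmark_of(l,n) for n in('scene','top')}
    print(l,{n:[(np.round(x['xy'],1).tolist(),round(x['score'],2)) for x in v[:2]] for n,v in r.items()})
    if r['scene'] and r['top']:
        print('   ',*tri(('scene',r['scene'][0]['xy']),('top',r['top'][0]['xy'])))
s=telemetry.observe();print(s)
E
```

```text
scene [[ 0.632 -0.437  0.64  -0.11 ]
 [-0.775 -0.357  0.522 -0.614]
 [ 0.    -0.826 -0.564  0.665]
 [ 0.     0.     0.     1.   ]]
top [[ 0.018 -0.994  0.104  0.34 ]
 [-1.    -0.019 -0.009 -0.137]
 [ 0.011 -0.103 -0.995  1.232]
 [ 0.     0.     0.     1.   ]]
pail_center {'scene': [([202.0, 195.6], 0.57)], 'top': [([175.0, 170.5], 0.96)]}
    [0.503 0.065 0.037] 0.010797916316097422
bail_pivot {'scene': [([200.9, 188.1], 0.97)], 'top': [([166.6, 169.9], 0.93)]}
    [0.506 0.08  0.054] 0.001989764082205297
bail_bar {'scene': [([177.8, 198.5], 0.42)], 'top': [([166.8, 200.6], 0.43)]}
    [0.421 0.077 0.066] 0.005399019983547521
seat_nominal {'scene': [([268.3, 165.4], 0.82)], 'top': [([257.3, 147.3], 0.8)]}
    [ 0.536 -0.15   0.204] 0.01678115437461128
prong_ends {'scene': [([261.3, 164.3], 0.92)], 'top': [([260.3, 161.7], 0.67)]}
    [ 0.498 -0.158  0.226] 0.016422836246077804
dropper_bottle {'scene': [([323.0, 299.6], 0.81), ([200.4, 194.5], 0.15)], 'top': [([251.9, 164.2], 0.7), ([342.8, 202.8], 0.57)]}
    [ 0.62  -0.217 -0.307] 0.15559687783190862
spare_eyepiece {'scene': [([269.
[... 324 characters left out ...]
197.6], 0.21)], 'top': [([172.2, 171.5], 0.81)]}
    [ 0.51   0.077 -0.008] 0.001263086983515517
drip_stand {'scene': [([265.8, 230.7], 0.82)], 'top': [([252.7, 162.8], 0.88)]}
    [ 0.535 -0.145 -0.005] 0.009924351283614387
{'clock': 1.1, 'qpos': array([-1.198,  0.521, -0.036,  1.6  ,  0.021,  1.021, -0.113]), 'qd': array([-0.   ,  0.001, -0.001,  0.   ,  0.   , -0.002,  0.002]), 'joint_efforts': array([  0.002, -92.687,   1.98 , -37.028,   0.018,   0.002,   0.   ]), 'position': array([0.268, 0.565, 0.231]), 'tool_rot': array([-3.142, -0.   ,  2.699]), 'force': array([-0.144,  0.242, -0.13 ]), 'moment': array([-0.052,  0.024, -0.027]), 'finger_force': 0.0, 'grip_width': 0.08536182410200237}
```

```bash
cd pics; python3 -c "
import cv2
a=cv2.imread('scene0.png');cv2.imwrite('s1.png',cv2.resize(a[110:335,130:430],None,fx=2.6,fy=2.6,interpolation=cv2.INTER_CUBIC))
b=cv2.imread('top0.png');cv2.imwrite('t1.png',cv2.resize(b[90:260,130:390],None,fx=3,fy=3,interpolation=cv2.INTER_CUBIC))"
```

```text
(no output)
```

View pics/s1.png

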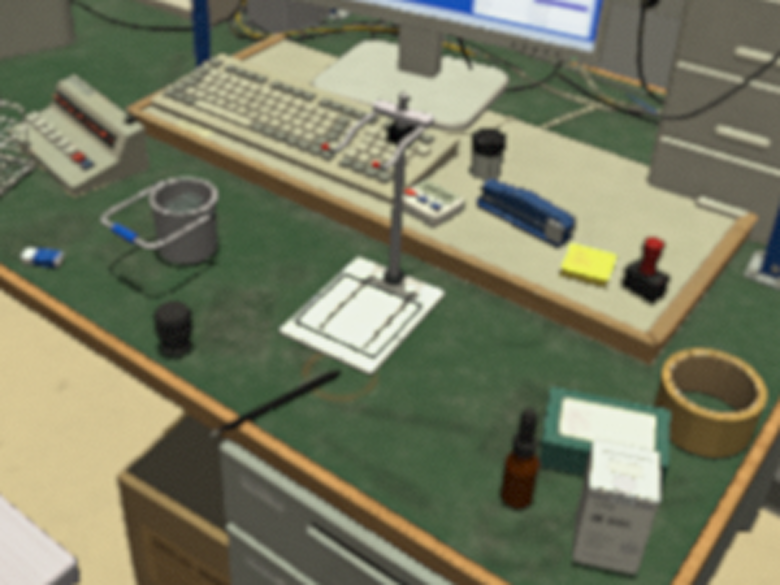

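View pics/t1.png

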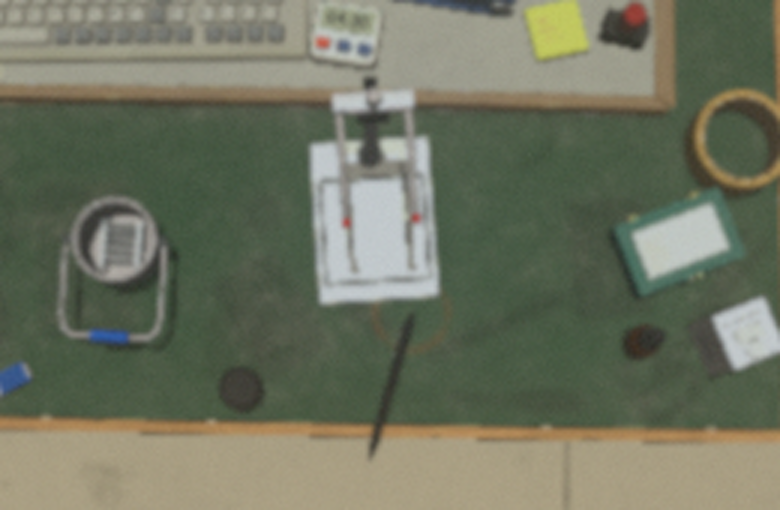

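Scene view: the pail is at about (201,195), with its blue roller at (177,199) pointing toward the robot. The red prong ends are at (255,166) and (275,173). In the top view the roller is at (167,202) and the red ends are at (246,164) and (269,162). The networks' points agree with this, except for the bottle and eyepiece in the top view. I'll refine using colour.

```bash
python3 - <<'E'
from h import *
np.set_printoptions(precision=4,suppress=True)
S=cv2.imread('pics/scene0.png').astype(int);T=cv2.imread('pics/top0.png').astype(int)
def blob(im,ch,c,r):
    x,y=c; w=im[y-r:y+r+1,x-r:x+r+1]; o=[k for k in range(3) if k!=ch]
    m=np.clip(w[:,:,ch]-w[:,:,o].max(2)-25,0,None); Y,X=np.mgrid[y-r:y+r+1,x-r:x+r+1]
    pts=np.c_[X[m>0],Y[m>0]]; 
    return np.array([(X*m).sum(),(Y*m).sum()])/m.sum(),pts
b1,p1=blob(S,0,(177,199),10);b2,p2=blob(T,0,(167,202),10)
print('roller',b1,b2,*tri(('scene',b1),('top',b2)))
# roller direction, top
for n,p in(('scene',p1),('top',p2)):
    w=np.array([atz(n,q,.066)[:2] for q in p]);u=np.linalg.svd(w-w.mean(0))[2][0];print('dir',n,np.degrees(np.arctan(u[1]/u[0])))
e=[]
for a,b in(((255,166),(246,164)),((275,173),(269,162))):
    a,_=blob(S,2,a,4);b,_=blob(T,2,b,4);p,g=tri(('scene',a),('top',b));print('end',a,b,p,g);e.append(p)
d=e[1]-e[0];x=np.array([-d[1],d[0]]);x=x/np.linalg.norm(x);print('span',np.linalg.norm(d),'mid',(e[0]+e[1])/2,'stand yaw',np.degrees(np.arctan2(x[1],x[0])))
print('pivot@.064',atz('scene',(200.9,188.1),.064),atz('top',(166.6,169.9),.064))
for n in('scene','top'):
    for l in('spare_eyepiece','dropper_bottle'):
        r=outline_of(l,n);print(l,n,[(x['rect'],round(x['score'],2)) for x in r[:2]])
    r=outline_of('pail',n);print('pail',n,r[0]['rect'])
print('eyepiece',atz('top',(211,218),.03))
E
```

```text
roller [177.4356 198.9882] [165.8633 201.5963] [0.419  0.079  0.0639] 0.002894061458547678
dir scene 83.0623775223057
dir top 87.82590686966955
end [254.6242 165.9085] [245.1101 163.7018] [ 0.5004 -0.1279  0.2089] 0.003248445001252295
end [274.0831 172.6884] [268.1454 162.1542] [ 0.5054 -0.1814  0.2082] 0.002540552313661831
span 0.053723207776071785 mid [ 0.5029 -0.1546  0.2085] stand yaw 5.415601741484726
pivot@.064 [0.4969 0.0685 0.064 ] [0.5041 0.0793 0.064 ]
spare_eyepiece scene [([190.7, 226.7, 202.7, 246.3], 0.55)]
dropper_bottle scene [([235.9, 141.7, 301.7, 254.2], 0.35), ([174.4, 178.6, 212.5, 209.7], 0.18)]Traceback (most recent call last):
  File "<stdin>", line 22, in <module>
IndexError: list index out of range
```

```bash
for i in 1 2; do python3 -m inch '[[0,0,0,0,0,0.1128,0.2],[0,0,0,0,0,0.1128,0.4],[0,0,0,0,0,0.1128,0.5],[0,0,0,0,0,0.1128,0.5],[0,0,0,0,0,0.1128,0.5]]' 30; done
python3 - <<'E'
from h import *
np.set_printoptions(precision=4,suppress=True)
S=save('scene','scene1.png');T=save('top','top1.png')
P={}
for l in('bail_pivot','bail_bar','pail','pail_center','seat_nominal','prong_ends','drip_stand'):
    a,b=landmark_of(l,'scene'),landmark_of(l,'top')
    if a and b: print(l,a[0]['score'],b[0]['score'],*tri(('scene',a[0]['xy']),('top',b[0]['xy'])))
    else: print(l,len(a),len(b))
# base corner lines of stand: fit rectangle on white base in top view
g=T.astype(int); m=((g.min(2)>170)).astype(np.uint8); m[:130]=0;m[195:]=0;m[:,:225]=0;m[:,285:]=0
p=np.argwhere(m)[:,::-1].astype(float); w=np.array([atz('top',q,.005)[:2] for q in p]).astype(np.float32)
print(len(p),cv2.minAreaRect(w))
E
```

```text
clock: 1.75
position: [0.2678, 0.5647, 0.2313]
tool_rot: [-3.142, -0.0, 2.13]
force: [-0.0, -0.8, -0.4]
grip_width: 0.0423
finger_force: 0.0
clock: 2.25
position: [0.2678, 0.5647, 0.2313]
tool_rot: [-3.142, 0.0, 1.566]
force: [0.1, 0.1, 0.1]
grip_width: 0.0426
finger_force: 0.0
bail_pivot 0.74 0.89 [0.5061 0.0813 0.0657] 0.00045541736440112647
bail_bar 0.59 0.55 [0.4168 0.0786 0.0629] 0.004197338105788898
pail 0.78 0.88 [ 0.5012  0.0724 -0.0021] 0.0059409497756720666
pail_center 0.75 0.58 [0.5047 0.0711 0.0351] 0.005433279256711915
seat_nominal 0.73 0.95 [ 0.5258 -0.1571  0.2077] 0.010496328777976188
prong_ends 0.71 0.84 [ 0.5    -0.1562  0.2146] 0.013007722986637776
drip_stand 0.93 0.67 [ 0.5364 -0.1457 -0.0074] 0.004055363762607013
1217 ((0.5366281270980835, -0.15175360441207886), (0.14598558843135834, 0.10529344528913498), 4.85244607925415)
```

```bash
for i in 1 2 3; do python3 -m inch '[[-0.0324,0.0101,0,0,0,0,0.5],[-0.0324,0.0101,0,0,0,0,0.5],[-0.0324,0.0101,0,0,0,0,0.5],[-0.0324,0.0101,0,0,0,0,0.5],[-0.0324,0.0101,0,0,0,0,0.5]]'|head -3; done
python3 -m inch '[[0,0,0.03,0,0,0,0.5],[0,0,0.03,0,0,0,0.5],[0,0,0.03,0,0,0,0.5],[0,0,0,0,0,0,0.5]]'
```

```text
clock: 3.55
position: [0.3186, 0.4014, 0.2314]
tool_rot: [3.141, -0.0, 1.571]
clock: 4.05
position: [0.3691, 0.2394, 0.2315]
tool_rot: [3.141, -0.0, 1.571]
clock: 4.55
position: [0.4196, 0.0774, 0.2315]
tool_rot: [3.141, -0.0, 1.571]
clock: 4.95
position: [0.4178, 0.0781, 0.1391]
tool_rot: [-3.137, 0.002, 1.571]
force: [-0.9, -0.5, 1.0]
grip_width: 0.0428
finger_force: 0.0
```

```bash
python3 -m inch '[[0,0,0.02,0,0,0,0.5],[0,0,0.02,0,0,0,0.5],[0,0,0.02,0,0,0,0.5],[0,0,0.018,0,0,0,0.5],[0,0,0.014,0,0,0,0.5]]'
python3 - <<'E'
from h import *
a=save('scene','s2.png');b=save('top','t2.png')
A=cv2.resize(a[150:250,130:250],None,fx=4,fy=4);B=cv2.resize(b[140:240,110:230],None,fx=4,fy=4)
cv2.imwrite('pics/c2.png',cv2.hconcat([A,B])[:,:780,::-1])
E
```

```text
clock: 5.45
position: [0.42, 0.0791, 0.0497]
tool_rot: [3.141, -0.001, 1.571]
force: [0.3, 0.4, 0.8]
grip_width: 0.043
finger_force: 0.0
```

View pics/c2.png

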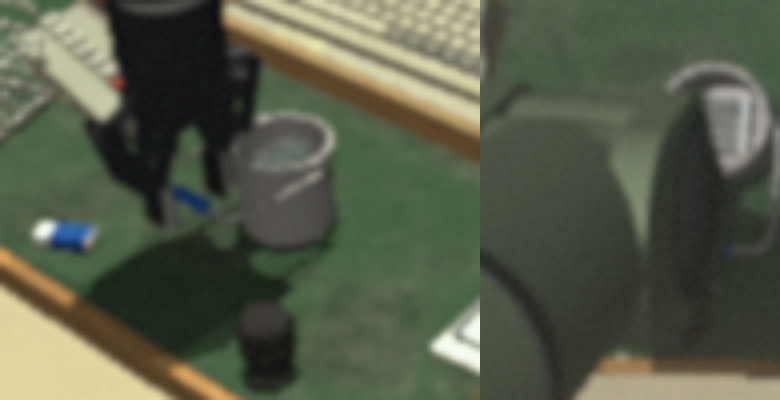

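The left crop shows the fingers straddling the blue roller at crop (190,198), with the pail standing upright. I'll go down a little and close.

```bash
python3 -m inch '[[0,0,0.003,0,0,0,0.6],[0,0,0.002,0,0,0,0.7],[0,0,0,0,0,0,0.8],[0,0,0,0,0,0,0.9],[0,0,0,0,0,0,0.95]]' 30;python3 -m inch '[[0,0,0,0,0,0,0.95],[0,0,0,0,0,0,0.95],[0,0,0,0,0,0,0.95]]'
python3 - <<'E'
from h import *
import numpy as np
np.set_printoptions(precision=4,suppress=True)
a=save('scene','s3.png');save('top','t3.png')
for l in('bail_pivot','bail_bar','pail_center'):
    x,y=landmark_of(l,'scene'),landmark_of(l,'top')
    print(l,[(q['score'],q['xy']) for q in x[:1]+y[:1]], tri(('scene',x[0]['xy']),('top',y[0]['xy'])) if x and y else '')
for k,t in enumerate(np.linspace(0,1.57,9)): print(k,round(t,3),'x',.0849*(1-np.cos(t)),'z',.085*np.sin(t))
E
```

```text
clock: 6.05
position: [0.4192, 0.0786, 0.0445]
tool_rot: [-3.142, 0.0, 1.571]
force: [-1.0, -1.2, 0.1]
grip_width: 0.0089
finger_force: 29.2
clock: 6.35
position: [0.4192, 0.0786, 0.0443]
tool_rot: [-3.141, 0.0, 1.571]
force: [-1.4, -2.3, -0.8]
grip_width: 0.0085
finger_force: 29.2
bail_pivot [(0.95, [203.2, 186.7]), (0.97, [163.7, 170.1])] (array([0.5099, 0.0836, 0.0554]), np.float64(0.014657646790667583))
bail_bar [(0.65, [201.9, 196.4])] 
pail_center [(0.88, [200.9, 194.2]), (0.57, [171.7, 167.4])] (array([0.5105, 0.0759, 0.0329]), np.float64(0.01362831125408265))
0 0.0 x 0.0 z 0.0
1 0.196 x 0.0016296813944526917 z 0.01657437889224335
2 0.392 x 0.006456161114973898 z 0.032512457268460825
3 0.589 x 0.01429414766094555 z 0.047202362577579385
4 0.785 x 0.024842735947704742 z 0.06008014039395611
5 0.981 x 0.03769695923629569 z 0.07065140497179018
6 1.178 x 0.05236333605360751 z 0.0785103190154789
7 1.374 x 0.06827881524715008 z 0.08335517402095631
8 1.57 x 0.08483239186225874 z 0.08499997304920595
```

```bash
python3 -m inch '[[0,0.0008,-0.0083,0,0,0,0.95],[0,0.0008,-0.0083,0,0,0,0.95],[0,0.0024,-0.008,0,0,0,0.95],[0,0.0024,-0.008,0,0,0,0.95]]'
python3 -m inch '[[0,0.0039,-0.0073,0,0,0,0.95],[0,0.0039,-0.0073,0,0,0,0.95],[0,0.0053,-0.0064,0,0,0,0.95],[0,0.0053,-0.0064,0,0,0,0.95]]'
python3 - <<'E'
from h import *
import numpy as np
np.set_printoptions(precision=4,suppress=True)
a=save('scene','s4.png')
print(landmark_of('pail','scene')[:1])
cv2.imwrite('pics/c4.png',cv2.resize(a[130:250,130:270],None,fx=4,fy=4)[:,:,::-1])
E
```

```text
clock: 7.15
position: [0.4261, 0.0788, 0.0779]
tool_rot: [3.141, -0.0, 1.571]
force: [-0.1, -1.1, 0.0]
grip_width: 0.0087
finger_force: 29.3
clock: 7.55
position: [0.4445, 0.0787, 0.1049]
tool_rot: [-3.142, -0.0, 1.571]
force: [-0.8, -2.1, -0.6]
grip_width: 0.0091
finger_force: 29.3
[{'xy': [203.6, 205.6], 'score': 0.75}]
```

View pics/c4.png

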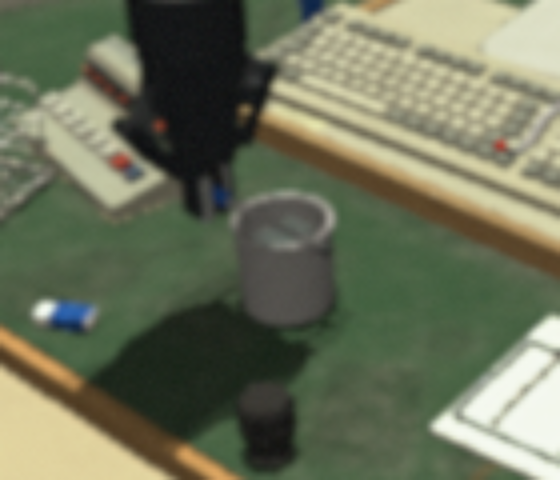

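The crop shows the roller held at about (220,195), the bail swung halfway up, and the pail unmoved and upright. I'll continue the arc.

```bash
python3 -m inch '[[0,0.0064,-0.0053,0,0,0,0.95],[0,0.0064,-0.0053,0,0,0,0.95],[0,0.0073,-0.0039,0,0,0,0.95],[0,0.0073,-0.0039,0,0,0,0.95]]'
python3 -m inch '[[0,0.008,-0.0022,0,0,0,0.95],[0,0.008,-0.0022,0,0,0,0.95],[0,0.0083,-0.0005,0,0,0,0.95],[0,0.0083,-0.0005,0,0,0,0.95],[0,0,0,0,0,0,0.95]]'
python3 -m inch '[[0,0,0,0,0,0,0.95],[0,0,0,0,0,0,0.95]]'
python3 - <<'E'
from h import *
import numpy as np
np.set_printoptions(precision=4,suppress=True)
a=save('scene','s5.png');b=save('top','t5.png')
print(landmark_of('pail','scene')[:1],landmark_of('pail','top')[:1],landmark_of('bail_pivot','scene')[:1])
A=cv2.resize(a[100:240,130:260],None,fx=3,fy=3);B=cv2.resize(b[100:240,110:240],None,fx=3,fy=3)
cv2.imwrite('pics/c5.png',cv2.hconcat([A,B])[:,:,::-1])
E
```

```text
clock: 8.05
position: [0.4721, 0.0787, 0.1232]
tool_rot: [-3.142, -0.0, 1.571]
force: [-2.0, -2.0, 3.0]
grip_width: 0.0089
finger_force: 29.3
clock: 8.55
position: [0.5069, 0.0783, 0.1293]
tool_rot: [3.138, -0.0, 1.57]
force: [1.0, -3.5, 19.3]
grip_width: 0.0085
finger_force: 30.8
clock: 8.75
position: [0.5062, 0.0783, 0.1293]
tool_rot: [3.138, -0.0, 1.57]
force: [1.5, -4.1, 17.5]
grip_width: 0.0087
finger_force: 30.6
[{'xy': [203.2, 206.9], 'score': 0.75}] [{'xy': [171.6, 172.5], 'score': 0.84}] [{'xy': [199.5, 185.0], 'score': 0.64}]
```

View pics/c5.png

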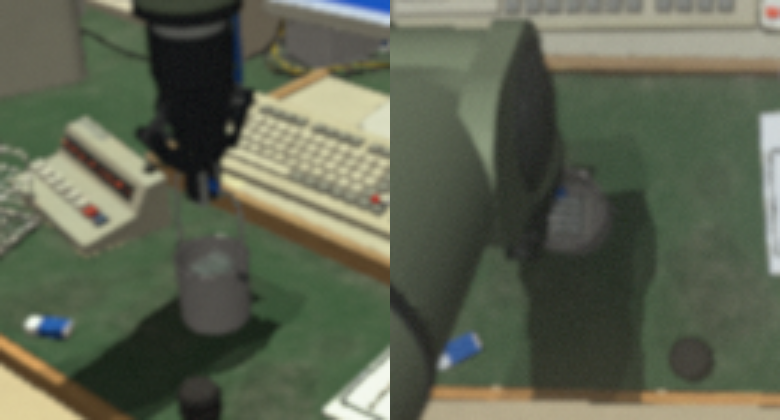

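Both crops show the bail standing upright with the roller in the fingers. The pail is upright and within a pixel or two of where it was. The tool is pressing down with about 18 N, so I'll ease up by small steps to relieve that, pause, then lift.

```bash
python3 -m inch '[[0,0,-0.001,0,0,0,0.95],[0,0,-0.0005,0,0,0,0.95],[0,0,0,0,0,0,0.95]]'; python3 -m inch '[[0,0,-0.0005,0,0,0,0.95],[0,0,0,0,0,0,0.95],[0,0,0,0,0,0,0.95]]'
```

```text
clock: 9.3
position: [0.5045, 0.0787, 0.1297]
tool_rot: [3.141, 0.0, 1.571]
force: [1.3, -0.9, 3.2]
grip_width: 0.0086
finger_force: 29.7
clock: 9.6
position: [0.5039, 0.0789, 0.1299]
tool_rot: [-3.141, -0.0, 1.571]
force: [-0.5, -0.5, -5.2]
grip_width: 0.0084
finger_force: 29.1
```

Step 1 should hold now: the tool carries about 5 N and the pail hangs just off the desk. Now the lift.

```bash
python3 -m inch '[[0,0,-0.005,0,0,0,0.95],[0,0,-0.01,0,0,0,0.95],[0,0,-0.015,0,0,0,0.95],[0,0,-0.015,0,0,0,0.95],[0,0,-0.015,0,0,0,0.95]]'|grep -v rot; python3 -m inch '[[0,0,-0.015,0,0,0,0.95],[0,0,-0.012,0,0,0,0.95],[0,0,-0.008,0,0,0,0.95],[0,0,-0.004,0,0,0,0.95],[0,0,0,0,0,0,0.95]]'
python3 -m inch '[[-0.002,-0.004,0,0,0,0,0.95],[-0.006,-0.008,0,0,0,0,0.95],[-0.01,-0.01,0,0,0,0,0.95],[-0.012,-0.01,0,0,0,0,0.95],[-0.015,-0.01,0,0,0,0,0.95]]'
python3 -m inch '[[-0.015,-0.007,0,0,0,0,0.95],[-0.015,-0.005,0,0,0,0,0.95],[-0.015,-0.003,0,0,0,0,0.95],[-0.015,0,0,0,0,0,0.95],[-0.015,0,0,0,0,0,0.95]]'
python3 -m inch '[[-0.015,0,0,0,0,0,0.95],[-0.015,0,0,0,0,0,0.95],[-0.015,0,0,0,0,0,0.95],[-0.015,0,0,0,0,0,0.95],[-0.015,0,0,0,0,0,0.95]]'
python3 -m inch '[[-0.015,0,0,0,0,0,0.95],[-0.012,0,0,0,0,0,0.95],[-0.009,0,0,0,0,0,0.95],[-0.005,0,0,0,0,0,0.95],[-0.002,0,0,0,0,0,0.95]]'
python3 -m inch '[[0,0,0,0,0,-0.03,0.95],[0,0,0,0,0,-0.03,0.95],[0,0,0,0,0,-0.027,0.95],[0,0,0,0,0,0,0.95],[0,0,0,0,0,0,0.95]]'
python3 - <<'E'
from h import *
np.set_printoptions(precision=4,suppress=True)
a=save('scene','s6.png');b=save('top','t6.png')
for l in('bail_bar','seat_nominal','prong_ends','pail'):
    x,y=landmark_of(l,'scene'),landmark_of(l,'top')
    print(l,[(q['score'],q['xy']) for q in x[:1]+y[:1]], tri(('scene',x[0]['xy']),('top',y[0]['xy'])) if x and y else '')
A=cv2.resize(a[80:240,190:320],None,fx=3,fy=3);B=cv2.resize(b[80:240,190:320],None,fx=3,fy=3)
cv2.imwrite('pics/c6.png',cv2.hconcat([A,B])[:,:,::-1])
E
```

```text
clock: 10.1
position: [0.5041, 0.0786, 0.1915]
force: [0.3, -0.1, -4.9]
grip_width: 0.0086
finger_force: 29.3
clock: 10.6
position: [0.5041, 0.0788, 0.2294]
tool_rot: [3.141, -0.0, 1.571]
force: [0.2, -0.4, -5.3]
grip_width: 0.0087
finger_force: 29.4
clock: 11.1
position: [0.4609, 0.0325, 0.229]
tool_rot: [-3.141, -0.0, 1.571]
force: [-0.2, 0.6, -4.4]
grip_width: 0.0089
finger_force: 29.3
clock: 11.6
position: [0.4465, -0.0429, 0.2293]
tool_rot: [3.141, -0.0, 1.57]
force: [-0.7, -0.2, -4.4]
grip_width: 0.0089
finger_force: 29.4
clock: 12.1
position: [0.4464, -0.1179, 0.2292]
tool_rot: [3.141, 0.0, 1.57]
force: [-0.0, 1.0, -5.3]
grip_width: 0.0088
finger_force: 29.3
clock: 12.6
position: [0.4469, -0.1597, 0.2291]
tool_rot: [-3.142, 0.0, 1.57]
force: [-0.2, 0.6, -4.7]
grip_width: 0.0089
finger_force: 29.3
clock: 13.1
position: [0.4471, -0.1592, 0.2291]
tool_rot: [3.142, -0.0, 1.658]
force: [0.4, 0.4, -4.5]
grip_width: 0.009
finger_force: 29.3
bail_bar [(0.45, [248.6, 165.4]), (0.65, [353.4, 170.6])] (array([ 0.4061, -0.2905,  0.3425]), np.float64(0.16927118094951807))
seat_nominal [(0.72, [272.5, 168.5])] 
prong_ends [(0.62, [264.9, 167.6])] 
pail [(0.81, [255.8, 220.4])]
```

View pics/c6.png

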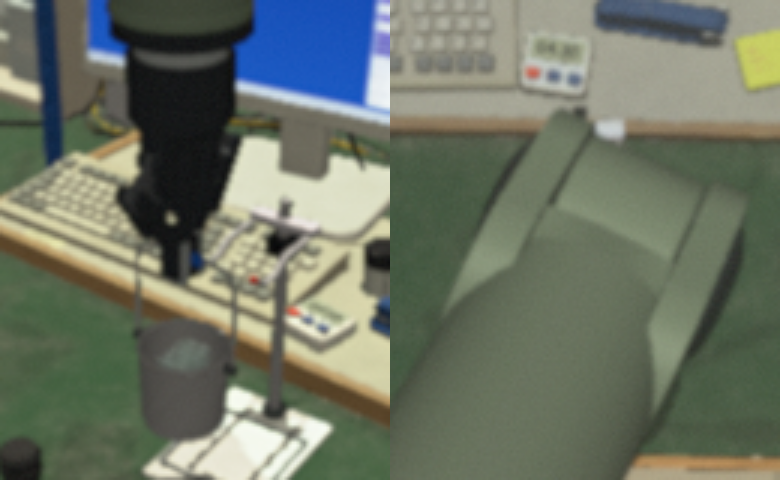

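The pail hangs straight in front of the prongs: bar at crop (185,265), red end at (255,280), bar higher than the ends. I'll move in along the stand's x and start lowering.

```bash
python3 -m inch '[[0,0.002,0,0,0,0,0.95],[0,0.006,0,0,0,0,0.95],[0,0.01,0,0,0,0,0.95],[0,0.012,0,0,0,0,0.95],[0,0.013,0,0,0,0,0.95]]'|grep -E 'pos|force'; python3 -m inch '[[0,0.013,0,0,0,0,0.95],[0,0.011,0,0,0,0,0.95],[0,0.008,0,0,0,0,0.95],[0,0.004,0,0,0,0,0.95],[0,0.001,0,0,0,0,0.95]]'|grep -E 'pos|force'
python3 -m inch '[[0,0,0.003,0,0,0,0.95],[0,0,0.005,0,0,0,0.95],[0,0,0.005,0,0,0,0.95],[0,0,0.003,0,0,0,0.95],[0,0,0,0,0,0,0.95]]'
python3 - <<'E'
from h import *
a=save('scene','s7.png')
print(landmark_of('pail','scene')[:1],landmark_of('bail_bar','scene')[:1])
cv2.imwrite('pics/c7.png',cv2.resize(a[110:240,200:330],None,fx=4.5,fy=4.5,interpolation=cv2.INTER_CUBIC)[:,:,::-1])
E
```

```text
position: [0.4912, -0.1554, 0.2291]
force: [-0.1, 0.4, -4.7]
finger_force: 29.3
position: [0.527, -0.1524, 0.229]
force: [-0.6, 0.2, -4.3]
finger_force: 29.3
clock: 15.1
position: [0.5264, -0.1523, 0.2126]
tool_rot: [-3.141, -0.0, 1.658]
force: [-0.4, -0.0, -5.6]
grip_width: 0.0089
finger_force: 29.3
[{'xy': [269.6, 206.6], 'score': 0.67}] [{'xy': [268.3, 154.1], 'score': 0.73}]
```

View pics/c7.png

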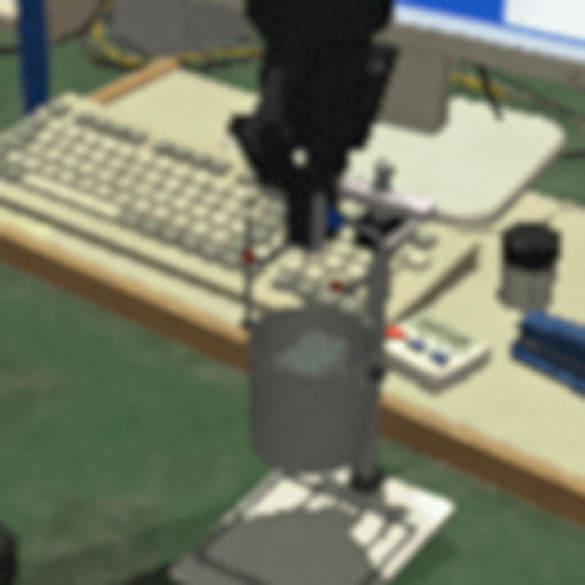

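The crop shows the bar over the prongs, behind the red ends at (248,257) and (337,287), with the pail hanging straight. I'll lower in stages and feel for contact.

```bash
python3 -m inch '[[0,0,0.003,0,0,0,0.95],[0,0,0.004,0,0,0,0.95],[0,0,0.003,0,0,0,0.95],[0,0,0,0,0,0,0.95]]'|grep -E 'pos|force'
```

```text
position: [0.5265, -0.1522, 0.2026]
force: [0.2, -0.3, -5.4]
finger_force: 29.3
```

```bash
python3 -m inch '[[0,0,0.002,0,0,0,0.95],[0,0,0.001,0,0,0,0.95],[0,0,0,0,0,0,0.95]]'|grep -E 'pos|force'
```

```text
position: [0.5267, -0.1523, 0.2]
force: [0.2, 0.6, -4.6]
finger_force: 29.3
```

```bash
python3 -m inch '[[0,0,0.001,0,0,0,0.95],[0,0,0.001,0,0,0,0.95],[0,0,0,0,0,0,0.95]]'|grep -E 'pos|force'
```

```text
position: [0.5268, -0.1523, 0.198]
force: [-0.7, -0.1, -5.2]
finger_force: 29.3
```

```bash
python3 -m inch '[[0,0,0.001,0,0,0,0.95],[0,0,0.001,0,0,0,0.95],[0,0,0,0,0,0,0.95]]'|grep -E 'pos|force'
```

```text
position: [0.5267, -0.1523, 0.196]
force: [-0.3, -0.6, -5.2]
finger_force: 29.3
```

```bash
python3 -m inch '[[0,0,0.001,0,0,0,0.95],[0,0,0.001,0,0,0,0.95],[0,0,0,0,0,0,0.95]]'|grep -E 'pos|force'
```

```text
position: [0.5267, -0.1523, 0.1939]
force: [-0.3, 0.5, -5.0]
finger_force: 29.3
```

```bash
python3 -m inch '[[0,0,0.001,0,0,0,0.95],[0,0,0.001,0,0,0,0.95],[0,0,0,0,0,0,0.95]]'|grep -E 'pos|force'
```

```text
position: [0.5267, -0.1523, 0.192]
force: [-0.1, -0.2, -6.1]
finger_force: 29.3
```

```bash
python3 -m inch '[[0,0,0.001,0,0,0,0.95],[0,0,0.001,0,0,0,0.95],[0,0,0,0,0,0,0.95]]'|grep -E 'pos|force'
```

```text
position: [0.5267, -0.1523, 0.19]
force: [0.5, -0.1, -5.4]
finger_force: 29.3
```

```bash
python3 -m inch '[[0,0,0.001,0,0,0,0.95],[0,0,0,0,0,0,0.95],[0,0,0,0,0,0,0.95]]'|grep -E 'pos|force'
```

```text
position: [0.5268, -0.1524, 0.1891]
force: [-0.4, -0.5, -4.6]
finger_force: 29.3
```

```bash
python3 -m inch '[[0,0,0.001,0,0,0,0.95],[0,0,0,0,0,0,0.95],[0,0,0,0,0,0,0.95]]'|grep -E 'pos|force'
```

```text
position: [0.5268, -0.1524, 0.1881]
force: [-0.0, -0.1, -3.6]
finger_force: 29.3
```

```bash
python3 -m inch '[[0,0,0.0007,0,0,0,0.95],[0,0,0,0,0,0,0.95],[0,0,0,0,0,0,0.95]]'|grep -E 'clock|pos|force'
```

```text
clock: 18.35
position: [0.5268, -0.1524, 0.1874]
force: [0.3, -0.6, -5.5]
finger_force: 29.3
```

```bash
python3 - <<'E'
from h import *
a=save('scene','s8.png')
cv2.imwrite('pics/c8.png',cv2.resize(a[110:240,200:330],None,fx=4.5,fy=4.5,interpolation=cv2.INTER_CUBIC)[:,:,::-1])
print(telemetry.observe()['force'])
E
```

```text
[-0.40015184  0.63216681 -5.3503313 ]
```

View pics/c8.png

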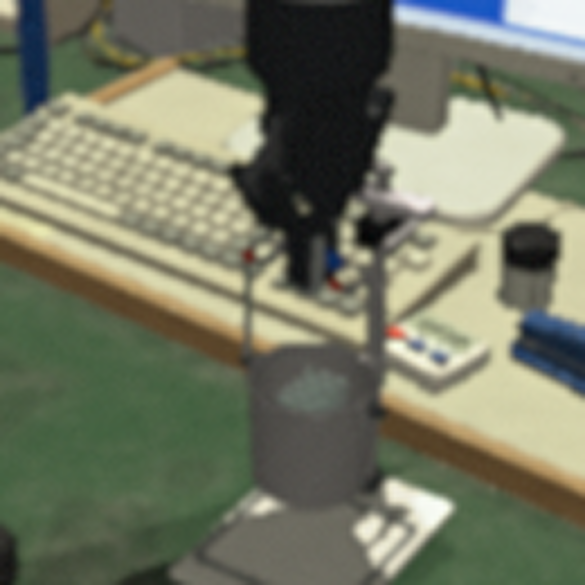

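The crop shows the pail hanging straight, with the bar just behind the red ends, which have not moved: (248,257) and (335,287). There is no contact yet, so I'll continue down.

```bash
python3 -m inch '[[0,0,0.001,0,0,0,0.95],[0,0,0.0005,0,0,0,0.95],[0,0,0,0,0,0,0.95]]'|grep -E 'pos|force'
```

```text
position: [0.5267, -0.1523, 0.1858]
force: [0.3, 0.2, -5.0]
finger_force: 29.3
```

```bash
python3 -m inch '[[0,0,0.001,0,0,0,0.95],[0,0,0,0,0,0,0.95],[0,0,0,0,0,0,0.95]]'|grep -E 'pos|force'
```

```text
position: [0.5268, -0.1523, 0.1849]
force: [0.6, 0.3, -5.0]
finger_force: 29.3
```

```bash
python3 -m inch '[[0,0,0.001,0,0,0,0.95],[0,0,0,0,0,0,0.95],[0,0,0,0,0,0,0.95]]'|grep -E 'pos|force'
```

```text
position: [0.5268, -0.1523, 0.1839]
force: [-0.4, 0.0, -5.3]
finger_force: 29.3
```

```bash
python3 -m inch '[[0,0,0.001,0,0,0,0.95],[0,0,0,0,0,0,0.95],[0,0,0,0,0,0,0.95]]'|grep -E 'pos|force'
```

```text
position: [0.5268, -0.1524, 0.1829]
force: [0.0, -1.1, -4.6]
finger_force: 29.3
```

```bash
python3 -m inch '[[0,0,0.001,0,0,0,0.95],[0,0,0,0,0,0,0.95],[0,0,0,0,0,0,0.95]]'|grep -E 'pos|force'
```

```text
position: [0.5268, -0.1524, 0.1819]
force: [0.2, 0.2, -3.9]
finger_force: 29.4
```

```bash
python3 -m inch '[[0,0,0.0007,0,0,0,0.95],[0,0,0,0,0,0,0.95],[0,0,0,0,0,0,0.95]]'|grep -E 'pos|force'
```

```text
position: [0.5268, -0.1524, 0.1813]
force: [-0.7, 0.1, -2.0]
finger_force: 29.5
```

```bash
python3 -m inch '[[0,0,0.0007,0,0,0,0.95],[0,0,0,0,0,0,0.95],[0,0,0,0,0,0,0.95]]'|grep -E 'pos|force'
```

```text
position: [0.5268, -0.1524, 0.1806]
force: [-0.6, -0.3, -0.8]
finger_force: 29.7
```

The hook now takes about 4.3 N of roughly 5.1 N. I'll hold briefly, then open gently to a partial width.

```bash
python3 -m inch '[[0,0,0.0002,0,0,0,0.95],[0,0,0,0,0,0,0.95],[0,0,0,0,0,0,0.95],[0,0,0,0,0,0,0.95]]'|grep -E 'pos|force'; python3 -m inch '[[0,0,0,0,0,0,0.87],[0,0,0,0,0,0,0.83],[0,0,0,0,0,0,0.78],[0,0,0,0,0,0,0.7],[0,0,0,0,0,0,0.6]]'; python3 -m inch '[[0,0,0,0,0,0,0.55],[0,0,0,0,0,0,0.55],[0,0,0,0,0,0,0.55]]'
python3 - <<'E'
from h import *
a=save('scene','s9.png')
print(landmark_of('pail','scene')[:1])
cv2.imwrite('pics/c9.png',cv2.resize(a[110:240,200:330],None,fx=4.5,fy=4.5,interpolation=cv2.INTER_CUBIC)[:,:,::-1])
E
```

```text
position: [0.5268, -0.1523, 0.1803]
force: [-0.6, 0.0, -0.1]
finger_force: 29.7
clock: 21.4
position: [0.5268, -0.1524, 0.1803]
tool_rot: [3.142, 0.0, 1.658]
force: [0.2, -0.7, -0.5]
grip_width: 0.0344
finger_force: 0.0
clock: 21.7
position: [0.5268, -0.1524, 0.1803]
tool_rot: [-3.142, 0.0, 1.658]
force: [-0.1, -1.3, -0.0]
grip_width: 0.0382
finger_force: 0.0
[{'xy': [268.2, 219.5], 'score': 0.94}]
```

View pics/c9.png

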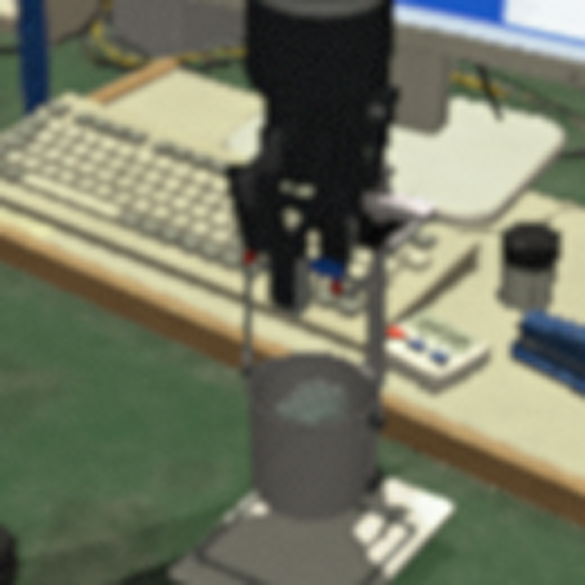

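The crop shows the fingers open around the roller at (328,267) and the pail hanging straight. I'll retreat straight up.

```bash
python3 -m inch '[[0,0,-0.003,0,0,0,0.55],[0,0,-0.006,0,0,0,0.55],[0,0,-0.01,0,0,0,0.55],[0,0,-0.01,0,0,0,0.55],[0,0,-0.015,0,0,0,0.55]]'|grep -E 'pos|force'; python3 -m inch '[[0,0,-0.02,0,0,0,0.55],[0,0,-0.02,0,0,0,0.55],[0,0,-0.02,0,0,0,0.55],[0,0,-0.01,0,0,0,0.55],[0,0,0,0,0,0,0.55]]'; python3 -m inch '[[0,0,0,0,0,0,0.55],[0,0,0,0,0,0,0.55],[0,0,0,0,0,0,0.55],[0,0,0,0,0,0,0.55],[0,0,0,0,0,0,0.55]]' |head -1
python3 - <<'E'
from h import *
a=save('scene','s10.png')
print(landmark_of('pail','scene')[:1],landmark_of('bail_bar','scene')[:2])
cv2.imwrite('pics/c10.png',cv2.resize(a[110:240,200:330],None,fx=4.5,fy=4.5,interpolation=cv2.INTER_CUBIC)[:,:,::-1])
E
```

```text
position: [0.5267, -0.1524, 0.2252]
force: [0.2, 0.6, -0.3]
finger_force: 0.0
clock: 22.8
position: [0.5272, -0.1525, 0.2957]
tool_rot: [3.139, 0.0, 1.658]
force: [0.1, 0.7, -0.9]
grip_width: 0.0386
finger_force: 0.0
clock: 23.3
[{'xy': [269.1, 218.5], 'score': 0.89}] [{'xy': [270.3, 169.9], 'score': 0.48}]
```

View pics/c10.png

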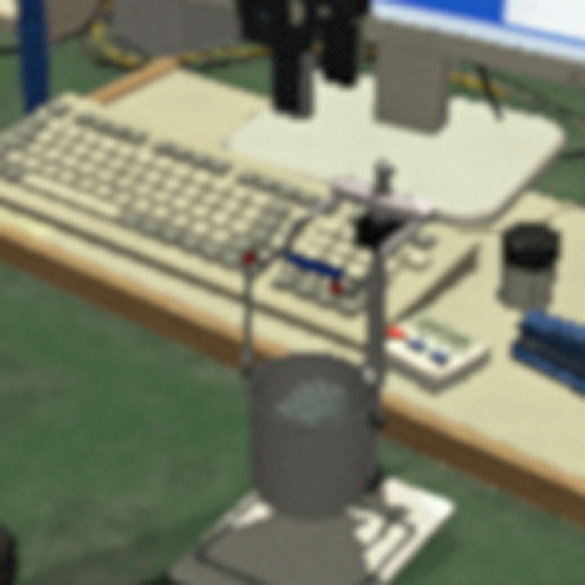

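The pail hangs free and straight, with its blue roller at (314,265) between the prongs and the gripper well clear. Handing in.

```bash
python3 -c "from workcell import bot; print(bot.job_done())"
```

```text
the job is handed in; nothing more can be done
None
```

The pail hangs straight and still by its upright bail on the prongs, let go with the gripper clear, and the job was handed in at about 23 s (no verdict was returned).

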